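Load a battery pack into the bench charger

TASK

Clear the wooden sanding block off the charger's loading ledge and set it down on the bench, cork side down. Then lay the longer of the two battery packs flat on the ledge with its contacts towards the flap and let go of it, push it in through the sprung double flap fully home against the backstop so that both leaves swing shut behind it, and finally throw the lever on top of the charger all the way over, away from the flap. Leave the shorter pack, the cup, the glue bottle and the wrench where they are.

Things in the scene. Friction and masses are not known exactly. Their poses are not given: they have to be found in the camera images.
- charger: Fixed grey bench charger, 405 long x 110 wide: open loading ledge, then a bay with clear roof behind a sprung double flap, then a housing with a lever on top. Origin on the bench (z = 0) under the flap, mid-width; x points the way the pack goes in (to the lever), z up. Bay and housing are 96 mm high; ledge from x = -170 to -3 mm, bay to x = 146 mm, housing to x = 235 mm. The bay starts empty.
- ledge (a point): Point on top of the flat ledge (30 mm above the bench, 110 wide), 85 mm before the flap, on the centre line; axes as the charger's. The ledge's last 38 mm before the flap carry two lead-in cheeks 15 mm high, narrowing from about 80 to 53 mm apart.
- backstop (a point): Point on the bay floor at the backstop, on the centre line; axes as the charger's. The bay is 63 wide, 62 high inside, its floor level with the ledge. Pack home: contact face against the backstop, the end of its lug then 21 mm past the flap, just beyond the leaves' swing, so what pushes it must follow it about 25 mm into the opening.
- flap_left (a joint): Angle (rad) of the left leaf of the flap: aluminium plate 27 wide x 58 high, 3 thick, with an upright hinge at the side of the opening (charger y = +27.5 mm); 0 = shut, grows as it swings inwards (only way, to 1.55). A light spring (about 1 N at its edge) shuts it unless a pack or finger is in the way. A black frame just before it (x = -3 to 0 mm) has an opening 53 wide x 61 high over the ledge.
- flap_right (a joint): The same for the right leaf, its mirror image, hinged at charger y = -27.5 mm. The two leaves meet in the middle of the opening.
- lever (a joint): Angle of the lever (rad): 0 = leaning towards the flap, 1.0 = thrown fully over, away from the flap (along the charger's x). Light friction (about 1 N at the knob), stays where it is left; starts between 0 and 0.15.
- lever_tip (a point): Centre of the lever's black ball knob, 26 mm across, on a rod 10 mm thick, 60 mm from its pivot. Pivot: on the charger's centre line, 188 mm past the flap, 118 mm above the bench. The block below (70 x 50) is 121 mm high over the bench, its axle 131 mm. The knob's centre is about 171 mm above the bench at both ends of its 57 mm throw.
- long_pack: The longer battery pack: grey plastic body 110 long x 46 wide x 36 high, about 0.4 kg. Origin at the centre of the body's underside; x along its length towards the end with two brass contact strips, z up; the other end has a black cap and, in its middle, a black pull lug 10 wide, 26 high (5 to 31 mm up), standing 15 mm out. At the start it lies flat on the bench.
- long_pack_nose (a point): Middle of the contact end face of the longer pack, 55 mm from the origin along x and 18 mm above the underside.
- short_pack: The shorter battery pack, same look, 70 long x 46 wide x 36 high. To be left alone. Origin and axes likewise.
- block: Sanding block of pale wood with a cork sole, 70 long (x) x 36 wide (y) x 28 high, 0.07 kg, lying across the ledge cork down at the start. Origin at the centre of the cork underside, z up. The bench to the right of the packs (x 0.45 to 0.60 m, y -0.40 to -0.55 m) is free for it.
- cup: White paper cup, 74 across at the rim x 85 high, standing on the bench. Origin at the centre of its underside. To be left alone.
- glue: White bottle, 52 across x 130 high, standing on the bench. Origin at the centre of its underside. To be left alone.
- wrench: Steel wrench, 150 long, lying flat on the bench. Origin on its underside, x along its length. To be left alone.

How it is judged (in metres and radians):
On the way, in this order (a step that is already met when the one before it is completed fails the run):
1. the sanding block has been set down on the bench, cork side down, and let go (height (world z) of block below 0.012 m and angle between block's own z axis and vertical below 0.15 rad and linear speed of block below 0.03 m/s and contact force between the fingers and block below 0.2 N), for 0.2 s.
2. the longer pack lies flat on the ledge, in line with the bay, contacts towards the flap, let go (x of long_pack_nose in the frame of charger between -0.085 and 0.085 m and y of long_pack in the frame of charger between -0.03 and 0.03 m and z of long_pack in the frame of charger between 0.024 and 0.036 m and angle between the x axis of long_pack and the x axis of charger, either way round below 0.4 rad and angle between long_pack's own z axis and vertical below 0.12 rad and contact force between the fingers and long_pack below 0.2 N), for 0.2 s.
3. the pack is home at the backstop and both leaves of the flap have shut behind it (x of long_pack_nose in the frame of charger between 0.142 and 0.151 m and y of long_pack in the frame of charger between -0.012 and 0.012 m and z of long_pack in the frame of charger between 0.024 and 0.036 m and angle between the x axis of long_pack and the x axis of charger, either way round below 0.15 rad and angle between long_pack's own z axis and vertical below 0.12 rad and value of joint each of flap_left, flap_right below 0.1 rad and linear speed of long_pack below 0.03 m/s), for 0.2 s.
4. the lever has been thrown over (value of joint lever above 0.85 rad), for 0.1 s.
At the end, for the whole second after the job is handed in: The longer pack lies flat in the bay, its contact face within about 4 mm of the backstop, within 12 mm of the centre line and 0.15 rad of straight; both leaves of the flap are shut (within 0.1 rad); the lever is over (above 0.85 rad); the sanding block rests on the bench on its cork side (all of step 3 and height (world z) of block below 0.012 m and angle between block's own z axis and vertical below 0.15 rad and linear speed of block below 0.03 m/s and value of joint lever above 0.85 rad); the robot touches nothing.
It fails at once if the shorter pack is moved more than 30 mm (distance of short_pack from where it was at the start of the episode above 0.03 m).
It fails at once if the cup is moved more than 30 mm (distance of cup from where it was at the start of the episode above 0.03 m).
It fails at once if the glue bottle is moved more than 30 mm (distance of glue from where it was at the start of the episode above 0.03 m).
It fails at once if the wrench is moved more than 30 mm (distance of wrench from where it was at the start of the episode above 0.03 m).
It also fails if it takes over 69 s, if anything falls off the work surface, if the arm or the gripper's body presses on something with over 40 N, if the wrist force passes 120 N, or if a joint passes its speed limit or range.

ROBOT

A 7-joint arm with a two-finger parallel gripper is mounted at the origin on the work surface. World frame = base frame: x ahead of the robot, y to its left, z up, the work surface at z = 0. Lengths are in mm, angles in degrees, forces in N, time in s.
With the tool pointing down it reaches from about 400 to 850 mm from the base axis. Payload 6.9 kg.
Tool frame: the origin (TCP) lies at the very end of the fingers, on their centre line; the grasp point (between the pads) lies 19 mm behind it; z points along the fingers, y is the direction in which the jaws open and shut (so a half turn about z gives the same grasp; the last joint's range is limited). The gripper opens to 85 mm and grips with 20 to 120 N. Pads are 22 mm wide; open, the fingers measure 114 mm over their backs; the gripper's body (76 mm by 85 mm) begins 54 mm behind the grasp point. The pads swing forward as they close: fully open they stand 13 mm farther back than shut.
Start: joints at [73.768, 29.078, -13.613, 85.955, 7.202, 65.827, -8.869], TCP at [236.894, -578.353, 231.275] pointing down, gripper open.
Joint ranges: [-176.47, 176.47], [-13.61, 117.27], [-81.72, 77.17], [0.22, 143.17], [-87.28, 267.28], [10, 112.55], [-165.47, 165.47]. Speed limits (degrees/s): [136.94, 136.94, 180, 180, 180, 180, 180].

INTERFACE

Orientations are given as a 3x3 rotation matrix whose columns are the frame's x, y, z axes.
In Python, from rig import robot gives the robot as it stands.
- The arm moves only by the tool jog_arm, never from a script. Its arguments are lists of equal length, an entry for each row: "slide": the shift along the tool's x, y, z in m, a list of three; "angular": the turn, a rotation vector about the tool's x, y, z in degrees, a list of three; "hand": the finger opening in m, from 0 to 0.0854. A call has 1 to 20 rows; each row shifts and turns the commanded pose from where the row before left it, along the tool's axes as they then stand; what a row does not reach is not made up. A row lasts 1/12 s, in which the tool goes at most 41.7 mm and 7.16 degrees, less where a joint would pass 70% of its speed; a pose out of reach is approached as far as the arm can. A call with a gripper value outside its range is refused whole. The fingers move at their own pace and stop on an object; the grip force is fixed at half the most. Time passes only in rows, so rows that do not move let the fingers close. It gives the time, the measured TCP pose, the force and the opening at its end, in the units of the state.
- robot.state(): the state, without advancing time (a new reading comes with each control period).
- robot.get_image(name): name is "side" or "top" or "wrist"; returns the picture (420x560x3 uint8, red, green, blue); there is no depth.
- robot.camera_model(name): a dict with "camera_matrix" (3x3 intrinsics, pixels), "world_from_camera" (4x4, takes a point from camera to world coordinates); the wrist camera has in their place "T_tool_cam" (4x4, takes a point from camera to tool coordinates, whose origin is the TCP and whose axes are the flange's). Camera axes: x right, y up, looking along -z (the intrinsics and any distortion apply to the point x, -y, -z); pixel columns grow to the right and rows downward; lengths in mm; the calibration is good to about 2 mm. A picture is of the moment at which its call begins: read the wrist's pose just before it. camera_model takes no time and is no camera call.
- robot.finish_job(): hands the job in, once; it reports no verdict.
The state is a dict: "time": time; "joint_pos": joint angles; "joint_vel": joint speeds; "tau": joint torques, N m; "tcp_pos": TCP position; "tcp_rot": TCP orientation; "contact_force": force on the tool from outside, world axes, zero at the start; "torque": the same for the moment, N m; "gripper_width": finger opening in mm.
Only numpy, scipy, OpenCV 4.12 (cv2) and the standard library are available. Lean on these libraries where they do the work, as an engineer would, in place of code of your own. Each camera call takes 0.05 s, during which the arm holds its last target.

## Working session

There is one attempt and no reset: what is moved stays moved. The work goes in short steps, Python scripts to look and compute and a tool call to move; the robot and the scene stay as the last step left them, time stands still between calls to the robot, and variables do not carry over. Pictures are saved under pics/ and viewed, and the job is handed in when it is done.

Besides the shell and the picture viewer there is one more tool, called after ">>>" as name(argument=value, ...), one argument or row to a line, values as JSON. jog_arm: Moves the arm, as the interface text tells. Its arguments: {"type":"object","properties":{"slide":{"type":"array"},"angular":{"type":"array"},"hand":{"type":"array"}},"required":["slide","angular","hand"]}

```bash
mkdir -p pics; ls; cat > h.py <<'E'
import numpy as np, cv2
from rig import robot
E
python3 - <<'E'
from h import *
s=robot.state();print(s)
for n in("side","top","wrist"):
    m=robot.camera_model(n);print(n,{k:np.round(v,3).tolist() if not isinstance(v,(str,dict)) else v for k,v in m.items()})
for n in("side","top","wrist"):
    cv2.imwrite(f"pics/a_{n}.png",robot.get_image(n)[:,:,::-1])
E
```

```text
pics
{'time': 0.0, 'joint_pos': array([ 73.76843369,  29.12456627, -13.60892729,  86.01004927,
         7.20138423,  65.82592915,  -8.86848351]), 'joint_vel': array([ 0.02540504, -0.0521099 ,  0.02424821, -0.02543462, -0.05471865,
       -0.13935265, -0.06784786]), 'tau': array([ 1.34026981e-03, -6.20596361e+01, -2.18615480e+00, -2.49656224e+01,
        1.26977870e-02,  1.19398753e-02, -1.92770779e-05]), 'tcp_pos': array([ 236.65732962, -577.91148322,  230.43198348]), 'tcp_rot': array([[ 9.25356409e-01,  3.79097651e-01, -6.97765318e-04],
       [ 3.79098292e-01, -9.25354967e-01,  1.63429567e-03],
       [-2.61229551e-05, -1.77682761e-03, -9.99998421e-01]]), 'contact_force': array([ 0.66374319,  0.11900076, -0.20777004]), 'torque': array([ 0.03113198,  0.02055446, -0.02663997]), 'gripper_width': 85.54183130473338}
side {'camera_matrix': [[400.247, 0.0, 279.971], [0.0, 400.247, 207.828], [0.0, 0.0, 1.0]], 'world_from_camera': [[-0.976, 0.149, -0.16, 432.862], [-0.219, -0.668, 0.712, 757.341], [-0.001, 0.729, 0.684, 802.828], [0.0, 0.0, 0.0, 1.0]]}
top {'camera_matrix': [[421.716, 0.0, 276.37], [0.0, 421.716, 211.952], [0.0, 0.0, 1.0]], 'world_from_camera': [[-0.02, 0.999, -0.034, 556.574], [-1.0, -0.02, 0.018, 58.298], [0.018, 0.034, 0.999, 1285.752], [0.0, 0.0, 0.0, 1.0]]}
wrist {'camera_matrix': [[299.534, 0.0, 277.95], [0.0, 299.534, 211.365], [0.0, 0.0, 1.0]], 'T_tool_cam': [[0.0, 0.966, 0.259, 64.827], [1.0, -0.0, 0.001, 0.425], [0.001, 0.259, -0.966, -141.791], [0.0, 0.0, 0.0, 1.0]]}
```

View pics/a_top.png

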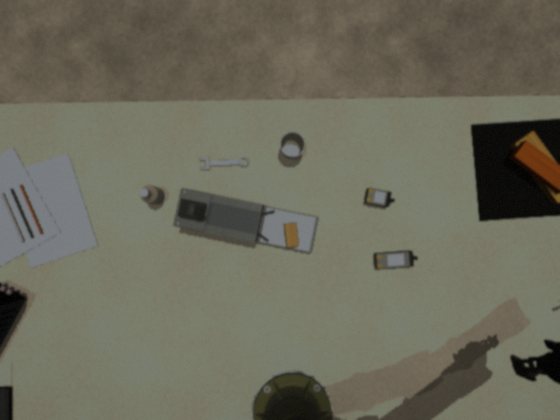

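View pics/a_side.png

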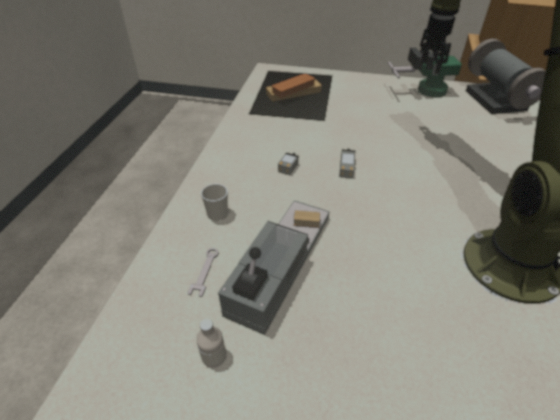

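View pics/a_wrist.png

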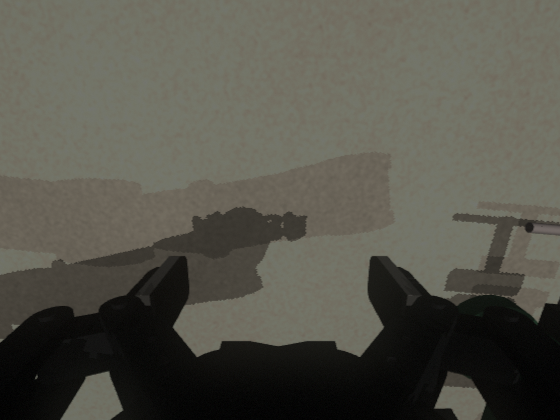

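```bash
python3 - <<'E'
from h import *
t=cv2.imread("pics/a_top.png")
c=t[170:280,165:425]
cv2.imwrite("pics/z1.png",np.clip(cv2.resize(c,None,fx=3,fy=3,interpolation=cv2.INTER_CUBIC)*1.5,0,255).astype('uint8'))
s=cv2.imread("pics/a_side.png")
cv2.imwrite("pics/z2.png",np.clip(cv2.resize(s[140:340,190:390],None,fx=3,fy=3,interpolation=cv2.INTER_CUBIC)*1.5,0,255).astype('uint8'))
E
```

```text
(no output)
```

View pics/z1.png

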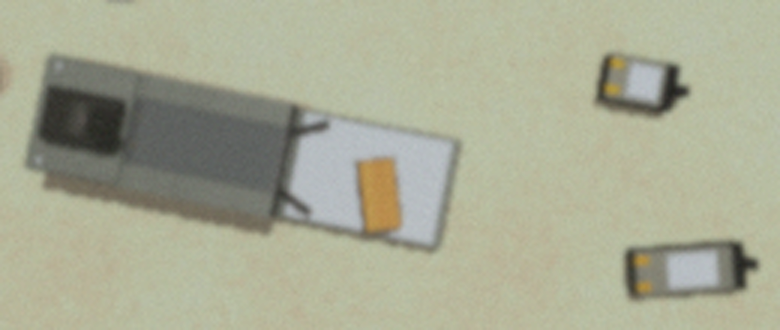

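View pics/z2.png

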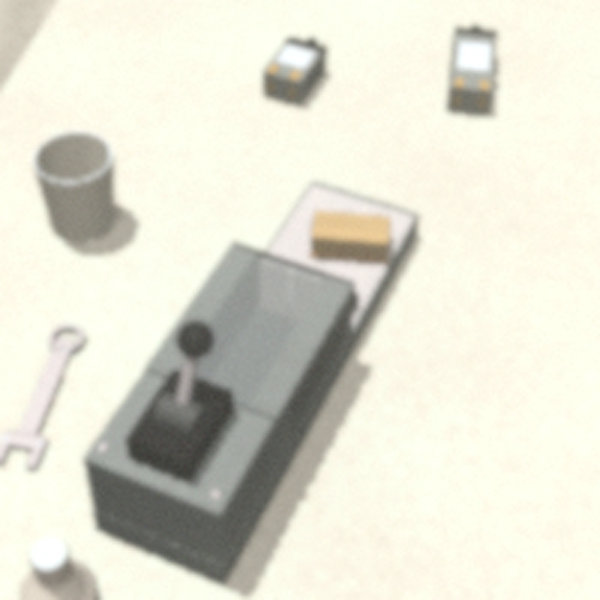

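```bash
cat >> h.py <<'E'
def cast(name,uv,z,Tc=None):
    m=robot.camera_model(name);K=np.array(m["camera_matrix"]);T=np.array(m["world_from_camera"]) if Tc is None else Tc
    uv=np.atleast_2d(np.array(uv,float));d=np.c_[(uv[:,0]-K[0,2])/K[0,0],-(uv[:,1]-K[1,2])/K[1,1],-np.ones(len(uv))]
    d=d@T[:3,:3].T;o=T[:3,3];return o+d*((z-o[2])/d[:,2])[:,None]
def proj(name,P,Tc=None):
    m=robot.camera_model(name);K=np.array(m["camera_matrix"]);T=np.array(m["world_from_camera"]) if Tc is None else Tc
    p=(np.atleast_2d(P)-T[:3,3])@T[:3,:3];return np.c_[K[0,2]+K[0,0]*p[:,0]/-p[:,2],K[1,2]-K[1,1]*p[:,1]/-p[:,2]]
def wristT(s):
    T=np.eye(4);T[:3,:3]=s["tcp_rot"];T[:3,3]=s["tcp_pos"];return T@np.array(robot.camera_model("wrist")["T_tool_cam"])
E
python3 - <<'E'
from h import *
z=lambda L:(np.array(L,float)+.5)/3-.5+[165,170]
np.set_printoptions(precision=1,suppress=True)
for n,L,h in [("housing",[(50,57),(27,167),(274,217),(297,107)],96),("ledge",[(460,141),(437,249)],30),("block",[(358,160),(395,157),(401,231),(364,234)],58),("long",[(626,250),(740,242),(746,290),(631,298)],36),("short",[(606,55),(676,68),(666,110),(599,102)],36)]:
    P=cast("top",z(L),h);print(n,P[:,:2].tolist(),P.mean(0));print([np.hypot(*(P[i]-P[i-1])[:2]) for i in range(len(P))],[np.degrees(np.arctan2(*(P[i]-P[i-1])[1::-1])) for i in range(len(P))])
E
```

```text
housing [[667.713632551654, 302.9667586809369], [564.9028117188909, 325.73339198921053], [513.3134799238921, 95.61382659260113], [616.1689225155887, 72.04311369617962]] [590.5 199.1  96. ]
[np.float64(236.6063966712402), np.float64(105.30139824570185), np.float64(235.83145153558053), np.float64(105.52165927988115)] [np.float64(77.4172139182955), np.float64(167.5137993259805), np.float64(-102.63592431312286), np.float64(-12.907236117249381)]
ledge [[582.4495859463418, -88.57229838983739], [475.84068251292683, -63.176891464802246]] [529.1 -75.9  30. ]
[np.float64(109.59190200084733), np.float64(109.59190200084733)] [np.float64(-13.398771086972209), np.float64(166.6012289130278)]
block [[565.4231916131844, 14.310639698552194], [567.6042308958483, -21.69378456457259], [495.79037380333887, -25.93028692510051], [493.656136938466, 10.007930592205746]] [530.6  -5.8  58. ]
[np.float64(71.89592090193891), np.float64(36.07042415707933), np.float64(71.9387101827252), np.float64(36.001533930050826)] [np.float64(3.430993949846797), np.float64(-86.53343085154384), np.float64(-176.62387291298933), n
[... 235 characters left out ...]
t64(47.524376284325506), np.float64(113.7837031375152), np.float64(47.71147152326326), np.float64(114.63978649746136)] [np.float64(4.3675111121033705), np.float64(-87.25172305629859), np.float64(-174.61019011142724), np.float64(92.67062191968803)]
short [[664.9046381765382, -235.31276963863831], [650.6240969382591, -304.8540447314324], [609.0093684490057, -293.62871061524453], [618.2699922736376, -227.03579927578375]] [ 635.7 -265.2   36. ]
[np.float64(47.363471545870645), np.float64(70.99241367632075), np.float64(43.102131655572755), np.float64(67.23373404985495)] [np.float64(-10.06436026591315), np.float64(-101.60455971284073), np.float64(164.90408300071672), np.float64(82.08303884676226)]
```

>>> jog_arm(
  slide=[
    [0.012, -0.01, 0],
    [0.024, -0.021, 0],
    [0.026, -0.022, 0],
    [0.026, -0.022, 0],
    [0.026, -0.022, 0],
    [0.026, -0.022, 0],
    [0.026, -0.022, 0],
    [0.026, -0.022, 0],
    [0.026, -0.022, 0],
    [0.026, -0.022, 0],
    [0.026, -0.022, 0],
    [0.026, -0.022, 0],
    [0.026, -0.022, 0],
    [0.026, -0.022, 0],
    [0.026, -0.022, 0],
    [0.026, -0.022, 0],
    [0.026, -0.022, 0],
    [0.026, -0.022, 0],
    [0.025, -0.022, 0],
    [0.012, -0.011, 0],
  ],
  angular=[
    [0, 0, 0],
    [0, 0, 0],
    [0, 0, 0],
    [0, 0, 0],
    [0, 0, 0],
    [0, 0, 0],
    [0, 0, 0],
    [0, 0, 0],
    [0, 0, 0],
    [0, 0, 0],
    [0, 0, 0],
    [0, 0, 0],
    [0, 0, 0],
    [0, 0, 0],
    [0, 0, 0],
    [0, 0, 0],
    [0, 0, 0],
    [0, 0, 0],
    [0, 0, 0],
    [0, 0, 0],
  ],
  hand=[0.06, 0.06, 0.06, 0.06, 0.06, 0.06, 0.06, 0.06, 0.06, 0.06, 0.06, 0.06, 0.06, 0.06, 0.06, 0.06, 0.06, 0.06, 0.06, 0.06],
)

```text
time: 1.82
tcp_pos: [532.9, -3.3, 231.3]
tcp_rot: [[0.924, 0.383, 0.001], [0.383, -0.924, 0.002], [0.002, -0.002, -1.0]]
contact_force: [-0.2, -0.1, 1.9]
gripper_width: 60.0
```

>>> jog_arm(
  slide=[
    [0, 0, 0],
    [0, 0, 0],
    [0, 0, 0],
    [0, 0, 0],
    [0, 0, 0],
  ],
  angular=[
    [0, 0, 5],
    [0, 0, 5],
    [0, 0, 5],
    [0, 0, 4],
    [0, 0, 0],
  ],
  hand=[0.06, 0.06, 0.06, 0.06, 0.06],
)

```text
time: 2.23
tcp_pos: [531.5, -7.9, 231.1]
tcp_rot: [[0.999, 0.054, -0.001], [0.054, -0.999, -0.0], [-0.001, 0.0, -1.0]]
contact_force: [-0.3, 0.2, -0.1]
gripper_width: 60.1
```

```bash
python3 - <<'E'
from h import *
import json
s=robot.state();print(s["time"],s["tcp_pos"],s["tcp_rot"],s["joint_pos"],s["gripper_width"])
im=robot.get_image("wrist")[:,:,::-1];cv2.imwrite("pics/b_wrist.png",im)
np.savez("b.npz",p=s["tcp_pos"],r=s["tcp_rot"])
E
```

```text
2.2333 [531.53688669  -7.92373644 231.09235658] [[ 9.98525966e-01  5.42737320e-02 -5.07703940e-04]
 [ 5.42737009e-02 -9.98526094e-01 -7.49003342e-05]
 [-5.11020752e-04  4.72349568e-05 -9.99999868e-01]] [ 12.22300999  21.26798217 -19.91340517  99.96486719   8.18488329
  60.21734373 -97.40997113] 60.069557580893644
```

View pics/b_wrist.png

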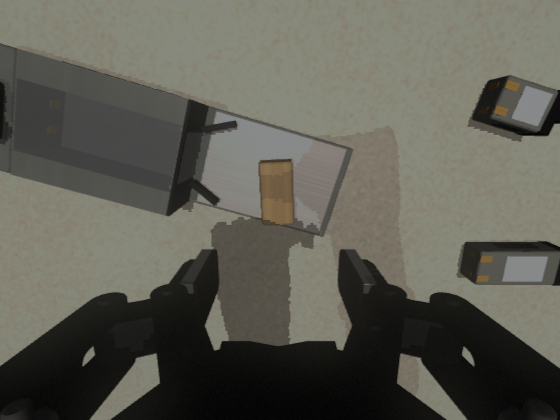

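```bash
python3 - <<'E'
from h import *
im=cv2.imread("pics/b_wrist.png")
cv2.imwrite("pics/z3.png",np.clip(cv2.resize(im[90:250,160:360],None,fx=4,fy=4,interpolation=cv2.INTER_CUBIC)*1.3,0,255).astype('uint8'))
E
```

```text
(no output)
```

View pics/z3.png

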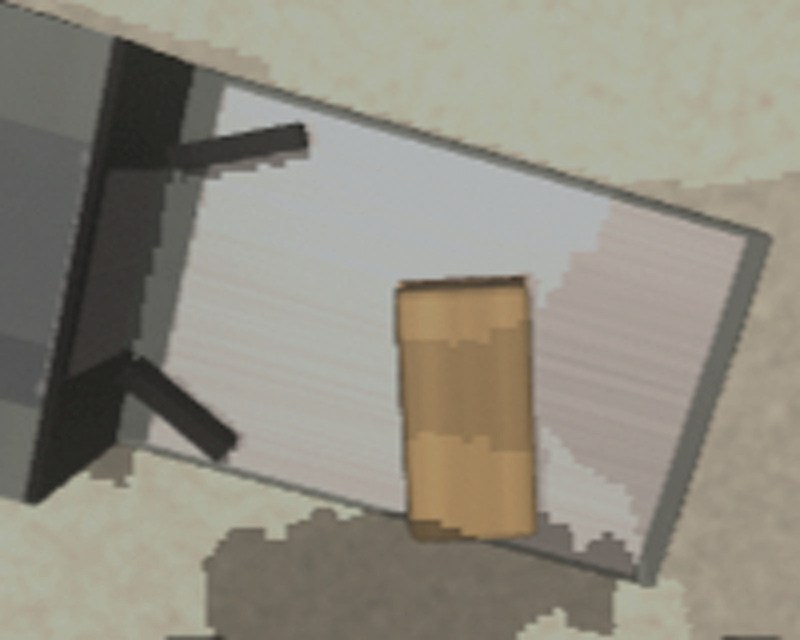

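```bash
python3 - <<'E'
from h import *
d=np.load("b.npz");T=wristT(dict(tcp_pos=d["p"],tcp_rot=d["r"]))
z=lambda L:(np.array(L,float)+.5)/4-.5+[160,90]
for n,L,h in [("block",[(398,292),(525,287),(537,530),(412,540)],58),("ledge",[(748,234),(637,575)],30),("ledgeside",[(225,85),(745,232)],30),("front",[(118,38),(30,502)],96),("cheeks",[(307,130),(232,448)],45)]:
    P=cast("wrist",z(L),h,T);print(n,P.round(1)[:,:2].tolist(),P.mean(0).round(1));print([(round(float(np.hypot(*(P[i]-P[i-1])[:2])),1),round(float(np.degrees(np.arctan2(*(P[i]-P[i-1])[1::-1]))),1)) for i in range(len(P))])
P=cast("wrist",[(462,272),(473,242),(557,242),(560,284),(463,283)],36,T);print(P.round(1))
E
```

```text
block [[563.4, 13.3], [566.5, -19.7], [500.7, -27.3], [495.9, 6.9]] [531.6  -6.7  58. ]
[(67.8, 5.4), (33.1, -84.6), (66.3, -173.4), (34.5, 97.9)]
ledge [[581.9, -82.4], [479.6, -60.4]] [530.8 -71.4  30. ]
[(104.7, -12.1), (104.7, 167.9)]
ledgeside [[613.7, 64.0], [582.4, -81.5]] [598.1  -8.8  30. ]
[(148.9, 77.9), (148.9, -102.1)]
front [[618.9, 74.0], [512.6, 97.5]] [565.7  85.7  96. ]
[(108.8, -12.5), (108.8, 167.5)]
cheeks [[602.9, 39.5], [516.1, 59.0]] [559.5  49.2  45. ]
[(89.0, -12.6), (89.0, 167.4)]
[[ 441.2 -239.8   36. ]
 [ 480.9 -244.5   36. ]
 [ 486.4 -344.8   36. ]
 [ 431.7 -365.    36. ]
 [ 426.5 -244.2   36. ]]
```

>>> jog_arm(
  slide=[
    [0, -0.0015, 0.01],
    [0, 0, 0.02],
    [0, 0, 0.02],
    [0, 0, 0.02],
    [0, 0, 0.02],
    [0, 0, 0.02],
    [0, 0, 0.02],
    [0, 0, 0.02],
    [0, 0, 0.017],
    [0, 0, 0.014],
    [0, 0, 0.01],
    [0, 0, 0.006],
    [0, 0, 0],
    [0, 0, 0],
    [0, 0, 0],
    [0, 0, 0],
    [0, 0, 0],
    [0, 0, 0],
    [0, 0, 0],
  ],
  angular=[
    [0, 0, -1],
    [0, 0, 0],
    [0, 0, 0],
    [0, 0, 0],
    [0, 0, 0],
    [0, 0, 0],
    [0, 0, 0],
    [0, 0, 0],
    [0, 0, 0],
    [0, 0, 0],
    [0, 0, 0],
    [0, 0, 0],
    [0, 0, 0],
    [0, 0, 0],
    [0, 0, 0],
    [0, 0, 0],
    [0, 0, 0],
    [0, 0, 0],
    [0, 0, 0],
  ],
  hand=[0.06, 0.06, 0.06, 0.06, 0.06, 0.06, 0.06, 0.06, 0.06, 0.06, 0.06, 0.06, 0.06, 0.06, 0.02, 0.02, 0.02, 0.02, 0.02],
)

```text
time: 3.87
tcp_pos: [532.4, -6.5, 35.4]
tcp_rot: [[0.997, 0.075, 0.002], [0.075, -0.997, -0.0], [0.002, 0.0, -1.0]]
contact_force: [-0.9, -1.3, 5.8]
gripper_width: 35.0
```

>>> jog_arm(
  slide=[
    [0, 0, -0.01],
    [0, 0, -0.025],
    [0, 0, -0.03],
    [-0.002, 0.015, -0.02],
    [-0.003, 0.03, -0.01],
    [-0.003, 0.033, 0],
    [-0.003, 0.033, 0],
    [-0.003, 0.033, 0],
    [-0.003, 0.033, 0],
    [-0.003, 0.033, 0],
    [-0.003, 0.033, 0],
    [-0.003, 0.033, 0],
    [-0.003, 0.033, 0],
    [-0.003, 0.033, 0],
    [-0.003, 0.033, 0],
    [-0.003, 0.033, 0],
    [-0.003, 0.033, 0.005],
    [-0.003, 0.02, 0.01],
    [0, 0.003, 0.02],
    [0, 0, 0.02],
  ],
  angular=[
    [0, 0, 0],
    [0, 0, 0],
    [0, 0, 0],
    [0, 0, 0],
    [0, 0, 0],
    [0, 0, 0],
    [0, 0, 0],
    [0, 0, 0],
    [0, 0, 0],
    [0, 0, 0],
    [0, 0, 0],
    [0, 0, 0],
    [0, 0, 0],
    [0, 0, 0],
    [0, 0, 0],
    [0, 0, 0],
    [0, 0, 0],
    [0, 0, 0],
    [0, 0, 0],
    [0, 0, 0],
  ],
  hand=[0.02, 0.02, 0.02, 0.02, 0.02, 0.02, 0.02, 0.02, 0.02, 0.02, 0.02, 0.02, 0.02, 0.02, 0.02, 0.02, 0.02, 0.02, 0.02, 0.02],
)

```text
time: 5.53
tcp_pos: [521.4, -475.7, 74.8]
tcp_rot: [[0.997, 0.071, 0.001], [0.071, -0.997, -0.002], [0.001, 0.002, -1.0]]
contact_force: [0.1, 0.5, -1.6]
gripper_width: 34.8
```

```bash
python3 - <<'E'
from h import *
s=robot.state();print(s["time"],s["tcp_pos"],s["contact_force"])
cv2.imwrite("pics/c_wrist.png",robot.get_image("wrist")[:,:,::-1])
E
```

```text
5.5333 [ 521.36970807 -475.71580126   74.78166216] [ 0.13753153  0.54402666 -1.58528875]
```

View pics/c_wrist.png

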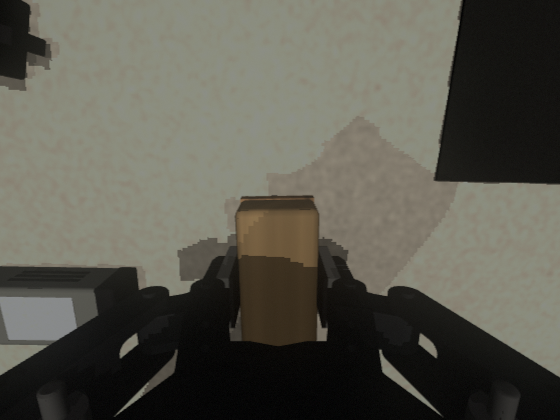

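>>> jog_arm(
  slide=[
    [0, 0, 0.02],
    [0, 0, 0.02],
    [0, 0, 0.014],
    [0, 0, 0.008],
    [0, 0, 0.004],
    [0, 0, 0.002],
    [0, 0, 0],
    [0, 0, 0],
  ],
  angular=[
    [0, 0, 0],
    [0, 0, 0],
    [0, 0, 0],
    [0, 0, 0],
    [0, 0, 0],
    [0, 0, 0],
    [0, 0, 0],
    [0, 0, 0],
  ],
  hand=[0.02, 0.02, 0.02, 0.02, 0.02, 0.02, 0.02, 0.02],
)

```text
time: 6.25
tcp_pos: [522.9, -472.8, 7.3]
tcp_rot: [[0.997, 0.075, 0.001], [0.075, -0.997, -0.001], [0.001, 0.001, -1.0]]
contact_force: [-0.6, -0.5, -0.5]
gripper_width: 35.0
```

>>> jog_arm(
  slide=[
    [0, 0, 0.001],
    [0, 0, 0.001],
    [0, 0, 0],
    [0, 0, 0],
    [0, 0, 0],
    [0, 0, 0],
    [0, 0, 0],
    [0, 0, 0],
    [0, 0, -0.01],
    [0, 0, -0.02],
    [0, 0, -0.03],
    [0, 0, -0.04],
    [0, 0, -0.04],
    [0, 0, -0.03],
  ],
  angular=[
    [0, 0, 0],
    [0, 0, 0],
    [0, 0, 0],
    [0, 0, 0],
    [0, 0, 0],
    [0, 0, 0],
    [0, 0, 0],
    [0, 0, 0],
    [0, 0, 0],
    [0, 0, 0],
    [0, 0, 0],
    [0, 0, 0],
    [0, 0, 0],
    [0, 0, 0],
  ],
  hand=[0.02, 0.02, 0.02, 0.06, 0.06, 0.06, 0.06, 0.06, 0.06, 0.06, 0.06, 0.06, 0.06, 0.06],
)

```text
time: 7.42
tcp_pos: [523.0, -472.8, 178.8]
tcp_rot: [[0.997, 0.075, 0.003], [0.075, -0.997, -0.002], [0.003, 0.002, -1.0]]
contact_force: [1.0, -0.7, 0.7]
gripper_width: 59.9
```

>>> jog_arm(
  slide=[
    [-0.006, -0.017, -0.005],
    [-0.011, -0.03, -0.01],
    [-0.011, -0.03, -0.005],
    [-0.011, -0.03, 0],
    [-0.011, -0.03, 0],
    [-0.01, -0.032, 0],
    [0, 0, 0],
    [0, 0, 0],
    [0, 0, 0],
    [0, 0, 0],
    [0, 0, 0],
    [0, 0, 0],
    [0, 0, 0],
    [0, 0, 0],
    [0, 0, 0],
    [0, 0, 0],
    [0, 0, 0],
    [0, 0, 0],
    [0, 0, 0],
    [0, 0, 0],
  ],
  angular=[
    [0, 0, 0],
    [0, 0, 0],
    [0, 0, 0],
    [0, 0, 0],
    [0, 0, 0],
    [0, 0, 0],
    [0, 0, -7],
    [0, 0, -7],
    [0, 0, -7],
    [0, 0, -7],
    [0, 0, -7],
    [0, 0, -7],
    [0, 0, -7],
    [0, 0, -7],
    [0, 0, -7],
    [0, 0, -7],
    [0, 0, -7],
    [0, 0, -7],
    [0, 0, -4],
    [0, 0, 0],
  ],
  hand=[0.075, 0.075, 0.075, 0.075, 0.075, 0.075, 0.075, 0.075, 0.075, 0.075, 0.075, 0.075, 0.075, 0.075, 0.075, 0.075, 0.075, 0.075, 0.075, 0.075],
)

```text
time: 9.08
tcp_pos: [449.8, -308.7, 194.9]
tcp_rot: [[-0.043, 0.999, 0.0], [0.999, 0.043, -0.0], [-0.0, 0.0, -1.0]]
contact_force: [-0.2, -1.3, -0.1]
gripper_width: 75.1
```

```bash
python3 - <<'E'
from h import *
s=robot.state();print(s["time"],s["tcp_pos"],s["tcp_rot"],s["joint_pos"])
cv2.imwrite("pics/d_wrist.png",robot.get_image("wrist")[:,:,::-1])
np.savez("d.npz",p=s["tcp_pos"],r=s["tcp_rot"])
E
```

```text
9.0833 [ 449.79405101 -308.66555591  194.86655304] [[-4.25405511e-02  9.99094715e-01  2.29371310e-04]
 [ 9.99094638e-01  4.25406500e-02 -4.45141775e-04]
 [-4.54496399e-04  2.10227069e-04 -9.99999875e-01]] [ 60.76884356  28.39038134 -44.06982096 100.98493815  22.52420314
  59.78452397  11.00747817]
```

View pics/d_wrist.png

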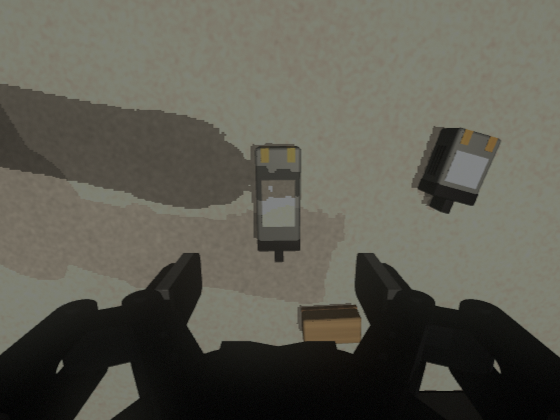

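```bash
python3 - <<'E'
from h import *
im=cv2.imread("pics/d_wrist.png")
cv2.imwrite("pics/z4.png",np.clip(cv2.resize(im[135:270,230:330],None,fx=4,fy=4,interpolation=cv2.INTER_CUBIC)*1.8,0,255).astype('uint8'))
E
```

```text
(no output)
```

View pics/z4.png

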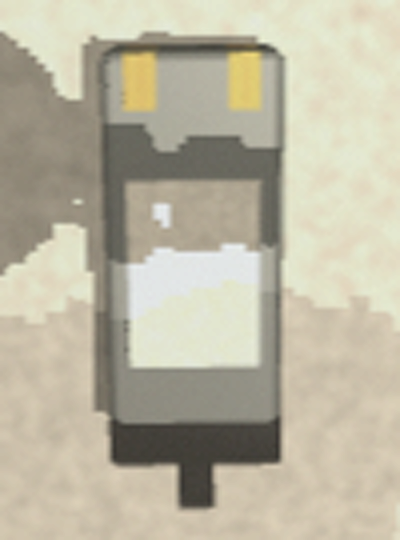

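```bash
python3 - <<'E'
from h import *
s=robot.state();print(s["time"],s["tcp_pos"])
d=np.load("d.npz");T=wristT(dict(tcp_pos=d["p"],tcp_rot=d["r"]))
z=lambda L:(np.array(L,float)+.5)/4-.5+[230,135]
P=cast("wrist",z([(104,50),(280,50),(279,462),(111,462)]),36,T);print(P.round(1),P.mean(0))
E
```

```text
9.1333 [ 449.84506112 -308.62640287  194.80388933]
[[ 425.3 -259.8   36. ]
 [ 468.5 -257.9   36. ]
 [ 474.8 -366.2   36. ]
 [ 429.7 -368.2   36. ]] [ 449.5726583  -313.03037367   36.        ]
```

>>> jog_arm(
  slide=[
    [-0.002, 0, 0.01],
    [0, 0, 0.02],
    [0, 0, 0.025],
    [0, 0, 0.025],
    [0, 0, 0.025],
    [0, 0, 0.025],
    [0, 0, 0.02],
    [0, 0, 0.016],
    [0, 0, 0.012],
    [0, 0, 0.007],
    [0, 0, 0.003],
    [0, 0, 0],
    [0, 0, 0],
    [0, 0, 0],
    [0, 0, 0],
    [0, 0, 0],
    [0, 0, 0],
    [0, 0, 0],
  ],
  angular=[
    [0, 0, 0],
    [0, 0, 0],
    [0, 0, 0],
    [0, 0, 0],
    [0, 0, 0],
    [0, 0, 0],
    [0, 0, 0],
    [0, 0, 0],
    [0, 0, 0],
    [0, 0, 0],
    [0, 0, 0],
    [0, 0, 0],
    [0, 0, 0],
    [0, 0, 0],
    [0, 0, 0],
    [0, 0, 0],
    [0, 0, 0],
    [0, 0, 0],
  ],
  hand=[0.075, 0.075, 0.075, 0.075, 0.075, 0.075, 0.075, 0.075, 0.075, 0.075, 0.075, 0.075, 0.075, 0.03, 0.03, 0.03, 0.03, 0.03],
)

```text
time: 10.63
tcp_pos: [450.4, -310.8, 7.2]
tcp_rot: [[-0.039, 0.999, 0.001], [0.999, 0.039, -0.001], [-0.001, 0.001, -1.0]]
contact_force: [-0.7, 0.1, 6.4]
gripper_width: 44.9
```

>>> jog_arm(
  slide=[
    [0, 0, -0.01],
    [0, 0, -0.02],
    [0, 0, -0.03],
    [0.01, 0.004, -0.02],
    [0.022, 0.008, 0],
    [0.027, 0.0095, 0],
    [0.027, 0.0095, 0],
    [0.027, 0.0095, 0],
    [0.027, 0.0095, 0],
    [0.027, 0.0095, 0],
    [0.027, 0.0095, 0],
    [0.027, 0.0095, 0],
    [0.027, 0.0095, 0],
    [0.027, 0.0095, 0],
    [0.021, 0.008, 0],
    [0, 0, 0],
    [0, 0, 0],
    [0, 0, 0],
    [0, 0, 0],
    [0, 0, 0],
  ],
  angular=[
    [0, 0, 0],
    [0, 0, 0],
    [0, 0, 0],
    [0, 0, 0],
    [0, 0, 0],
    [0, 0, 0],
    [0, 0, 0],
    [0, 0, 0],
    [0, 0, 0],
    [0, 0, 0],
    [0, 0, 0],
    [0, 0, 0],
    [0, 0, 0],
    [0, 0, 0],
    [0, 0, 0],
    [0, 0, 5],
    [0, 0, 5],
    [0, 0, 5],
    [0, 0, 0],
    [0, 0, 0],
  ],
  hand=[0.03, 0.03, 0.03, 0.03, 0.03, 0.03, 0.03, 0.03, 0.03, 0.03, 0.03, 0.03, 0.03, 0.03, 0.03, 0.03, 0.03, 0.03, 0.03, 0.03],
)

```text
time: 12.3
tcp_pos: [543.3, -10.5, 86.5]
tcp_rot: [[0.218, 0.976, -0.0], [0.976, -0.218, -0.0], [-0.0, -0.0, -1.0]]
contact_force: [0.3, 0.6, -4.8]
gripper_width: 45.0
```

```bash
python3 - <<'E'
from h import *
s=robot.state();print(s["time"],s["tcp_pos"],s["tcp_rot"].round(4),s["joint_pos"])
cv2.imwrite("pics/e_wrist.png",robot.get_image("wrist")[:,:,::-1])
np.savez("e.npz",p=s["tcp_pos"],r=s["tcp_rot"])
E
```

```text
12.3 [543.29046943 -10.50247395  86.52082095] [[ 2.176e-01  9.760e-01 -4.000e-04]
 [ 9.760e-01 -2.176e-01 -2.000e-04]
 [-3.000e-04 -4.000e-04 -1.000e+00]] [ 19.90792452  33.98947975 -32.92787684 108.79831121  25.61939539
  44.68130047 -39.72903822]
```

View pics/e_wrist.png

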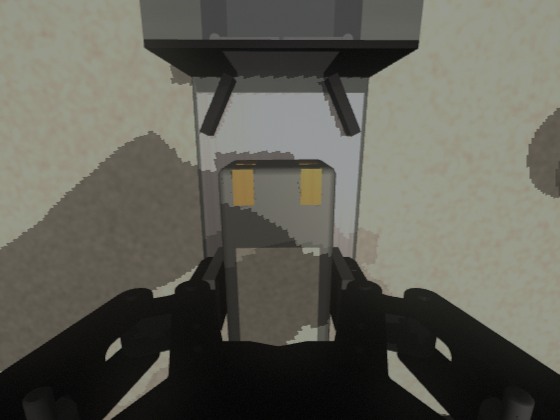

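```bash
python3 - <<'E'
from h import *
d=np.load("e.npz");T=wristT(dict(tcp_pos=d["p"],tcp_rot=d["r"]))
for L,z in [([(143,42),(420,39)],96),([(207,134),(353,133)],45),([(196,90),(366,90)],30),([(204,230),(357,230)],30),([(220,172),(334,172)],115.3)]:
    P=cast("wrist",L,z,T); print(((P-d["p"])@d["r"]).round(1).tolist(), ((P-d["p"])@d["r"]).mean(0).round(1))
E
```

```text
[[99.0, -53.9, -9.5], [100.1, 56.0, -9.5]] [99.6  1.  -9.5]
[[63.2, -42.4, 41.5], [63.8, 44.1, 41.5]] [63.5  0.9 41.5]
[[89.5, -51.0, 56.5], [89.5, 54.1, 56.5]] [89.5  1.5 56.5]
[[-1.7, -51.9, 56.5], [-1.6, 54.7, 56.5]] [-1.6  1.4 56.5]
[[49.9, -22.1, -28.8], [49.9, 20.9, -28.8]] [ 49.9  -0.6 -28.8]
```

>>> jog_arm(
  slide=[
    [0, 0.0015, 0.01],
    [0, 0, 0.015],
    [0, 0, 0.012],
    [0, 0, 0.006],
    [0, 0, 0.003],
    [0, 0, 0.001],
    [0, 0, 0.001],
    [0, 0, 0],
    [0, 0, 0],
  ],
  angular=[
    [0, 0, 0],
    [0, 0, 0],
    [0, 0, 0],
    [0, 0, 0],
    [0, 0, 0],
    [0, 0, 0],
    [0, 0, 0],
    [0, 0, 0],
    [0, 0, 0],
  ],
  hand=[0.03, 0.03, 0.03, 0.03, 0.03, 0.03, 0.03, 0.03, 0.03],
)

```text
time: 13.1
tcp_pos: [545.5, -10.8, 38.8]
tcp_rot: [[0.22, 0.975, 0.001], [0.975, -0.22, 0.0], [0.0, 0.001, -1.0]]
contact_force: [-0.7, -0.5, -4.0]
gripper_width: 45.2
```

>>> jog_arm(
  slide=[
    [0, 0, 0.001],
    [0, 0, 0.0005],
    [0, 0, 0],
    [0, 0, 0],
    [0, 0, 0],
    [0, 0, 0],
    [0, 0, 0],
    [0, 0, 0],
    [0, 0, -0.01],
    [0, 0, -0.02],
    [0, 0, -0.03],
    [0, 0, -0.03],
    [0, 0, -0.02],
    [0, 0, 0],
  ],
  angular=[
    [0, 0, 0],
    [0, 0, 0],
    [0, 0, 0],
    [0, 0, 0],
    [0, 0, 0],
    [0, 0, 0],
    [0, 0, 0],
    [0, 0, 0],
    [0, 0, 0],
    [0, 0, 0],
    [0, 0, 0],
    [0, 0, 0],
    [0, 0, 0],
    [0, 0, 0],
  ],
  hand=[0.03, 0.03, 0.03, 0.06, 0.06, 0.06, 0.06, 0.06, 0.06, 0.06, 0.06, 0.06, 0.06, 0.06],
)

```text
time: 14.27
tcp_pos: [547.4, -10.1, 151.7]
tcp_rot: [[0.22, 0.975, 0.007], [0.975, -0.22, 0.0], [0.002, 0.007, -1.0]]
contact_force: [-0.1, -0.1, -0.4]
gripper_width: 60.0
```

```bash
python3 - <<'E'
from h import *
s=robot.state();print(s["time"],s["tcp_pos"],s["tcp_rot"].round(4),s["joint_pos"])
cv2.imwrite("pics/f_wrist.png",robot.get_image("wrist")[:,:,::-1])
np.savez("f.npz",p=s["tcp_pos"],r=s["tcp_rot"])
E
```

```text
14.2667 [547.44088087 -10.12717814 151.73908153] [[ 2.201e-01  9.754e-01  7.300e-03]
 [ 9.755e-01 -2.201e-01  2.000e-04]
 [ 1.800e-03  7.100e-03 -1.000e+00]] [ 22.25564307  29.55518086 -36.04029984 104.42582056  21.53191569
  52.52724046 -36.16319326]
```

View pics/f_wrist.png

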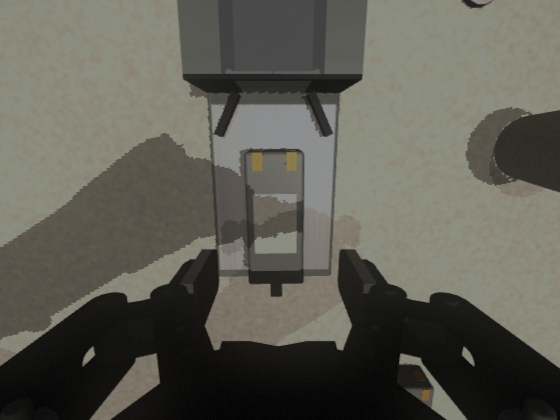

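>>> jog_arm(
  slide=[
    [-0.01, 0, 0],
    [-0.02, 0, -0.01],
    [-0.025, 0, -0.01],
    [-0.025, 0, -0.01],
    [-0.02, 0, 0],
    [-0.01, 0, 0],
    [0, 0, 0],
    [0, 0, 0],
    [0, 0, 0],
    [0, 0, 0],
    [0, 0, 0],
    [0, 0, 0],
    [0, 0, 0],
    [0, 0, 0],
    [0, 0, 0],
    [0, 0, 0],
  ],
  angular=[
    [0, 0, 0],
    [0, 0, 0],
    [0, 0, 0],
    [0, 2, 0],
    [0, 4, 0],
    [0, 6, 0],
    [0, 6, 0],
    [0, 6, 0],
    [0, 6, 0],
    [0, 6, 0],
    [0, 6, 0],
    [0, 6, 0],
    [0, 6, 0],
    [0, 6, 0],
    [0, 0, 0],
    [0, 0, 0],
  ],
  hand=[0.0, 0.0, 0.0, 0.0, 0.0, 0.0, 0.0, 0.0, 0.0, 0.0, 0.0, 0.0, 0.0, 0.0, 0.0, 0.0],
)

```text
time: 15.65
tcp_pos: [519.8, -119.1, 172.6]
tcp_rot: [[0.115, 0.975, 0.191], [0.485, -0.223, 0.846], [0.867, -0.004, -0.498]]
contact_force: [0.9, 0.2, -0.4]
gripper_width: 0.1
```

```bash
cat > st.py <<'E'
from h import *
import sys
np.set_printoptions(suppress=True,precision=3)
O=np.array([566.3,89.5,0]);th=np.radians(77.45);R=np.array([[np.cos(th),-np.sin(th),0],[np.sin(th),np.cos(th),0],[0,0,1]])
s=robot.state();print(s["time"],"world",s["tcp_pos"],"chg",(s["tcp_pos"]-O)@R);print("rot in chg",(R.T@s["tcp_rot"]).tolist());print(s["joint_pos"],s["contact_force"])
for n in sys.argv[1:]:
    c,f=n.split(":");cv2.imwrite(f"pics/{f}.png",robot.get_image(c)[:,:,::-1]);np.savez(f+".npz",p=s["tcp_pos"],r=s["tcp_rot"])
E
python3 st.py side:g_side wrist:g_wrist
```

```text
15.65 world [ 519.833 -119.067  172.581] chg [-213.681    0.036  172.581]
rot in chg [[0.4982522385036943, -0.0054519039575901046, 0.8670149846278871], [-0.006513732739778125, -0.9999755476075264, -0.0025446950352680567], [0.867007657470136, -0.004379603893617292, -0.4982755672897101]]
[ 73.916  57.619 -61.814 100.767 -12.68   57.461  17.549] [ 0.944  0.206 -0.357]
```

View pics/g_side.png

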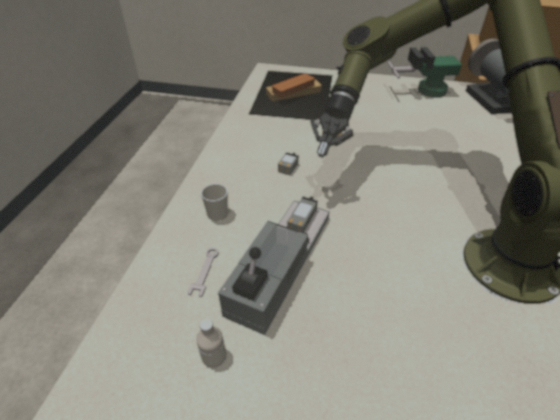

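View pics/g_wrist.png

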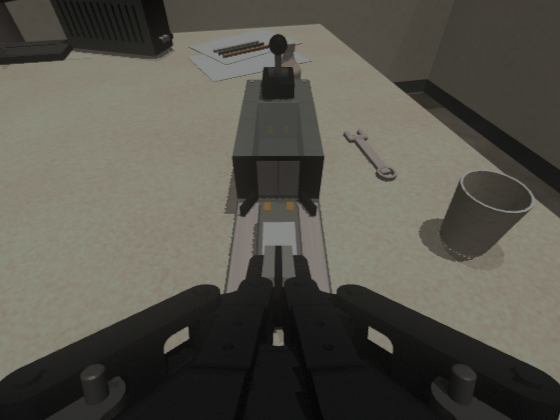

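>>> jog_arm(
  slide=[
    [-0.008, 0, 0.0046],
    [-0.016, 0, 0.0092],
    [-0.018, 0, 0.0104],
    [-0.018, 0, 0.0104],
    [-0.018, 0, 0.0104],
    [-0.016, 0, 0.0092],
    [-0.01, 0, 0.0058],
    [-0.006, 0, 0.0035],
    [0, 0, 0],
    [0, 0, 0],
  ],
  angular=[
    [0, 0, 0],
    [0, 0, 0],
    [0, 0, 0],
    [0, 0, 0],
    [0, 0, 0],
    [0, 0, 0],
    [0, 0, 0],
    [0, 0, 0],
    [0, 0, 0],
    [0, 0, 0],
  ],
  hand=[0.0, 0.0, 0.0, 0.0, 0.0, 0.0, 0.0, 0.0, 0.0, 0.0],
)

```text
time: 16.58
tcp_pos: [521.2, -117.8, 49.0]
tcp_rot: [[0.109, 0.976, 0.19], [0.489, -0.219, 0.844], [0.866, 0.001, -0.501]]
contact_force: [0.2, -0.0, 0.4]
gripper_width: 0.1
```

```bash
python3 st.py wrist:i_wrist top:i_top
```

```text
16.5833 world [ 521.238 -117.807   48.969] chg [-212.146   -1.06    48.969]
rot in chg [[0.5006960812073697, -0.0022061900376638623, 0.8656203365154385], [-0.00016868562983603013, -0.999996981819196, -0.002451101315051617], [0.8656231315120578, 0.0010812391114245307, -0.500694942168625]]
[ 71.461  67.543 -56.507 102.307  -7.38   49.495  22.817] [ 0.162 -0.026  0.405]
```

View pics/i_wrist.png

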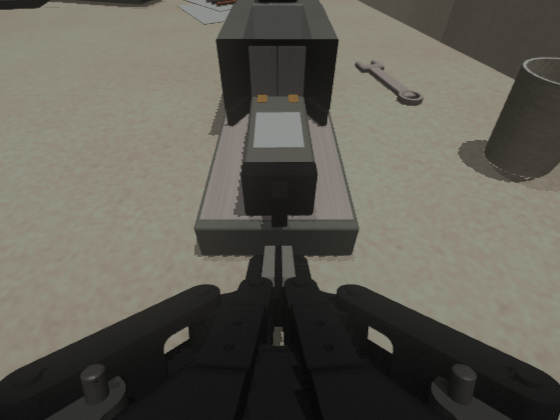

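View pics/i_top.png

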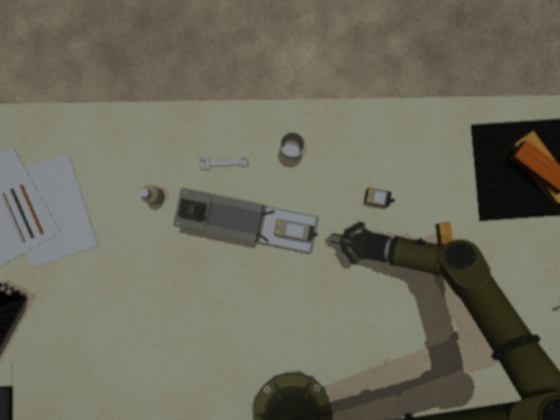

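```bash
python3 - <<'E'
from h import *
im=cv2.imread("pics/i_wrist.png")
cv2.imwrite("pics/z5.png",np.clip(cv2.resize(im[90:330,190:370],None,fx=3,fy=2.5,interpolation=cv2.INTER_CUBIC)*2.2,0,255).astype('uint8'))
E
```

```text
(no output)
```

View pics/z5.png

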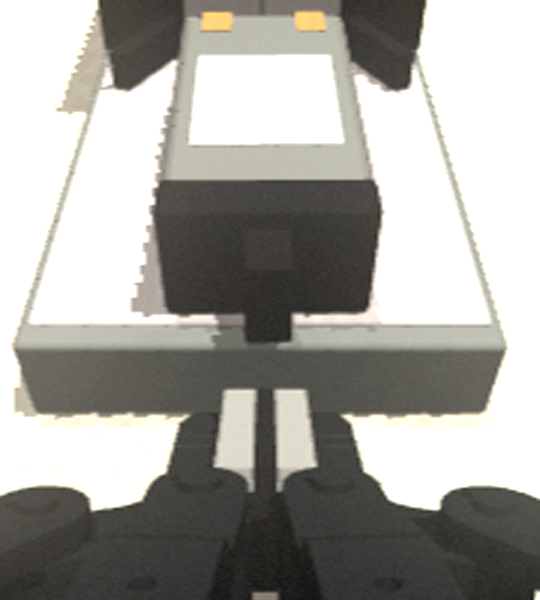

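>>> jog_arm(
  slide=[
    [-0.002, 0, 0.001],
    [-0.0015, 0, 0.001],
    [0.005, 0, 0.0087],
    [0.005, 0, 0.0087],
    [0.003, 0, 0.0052],
    [0.002, 0, 0.0035],
    [0.002, 0, 0.0035],
    [0.0025, 0, 0.0043],
    [0.003, 0, 0.0052],
    [0.003, 0, 0.0052],
    [0.003, 0, 0.0052],
    [0.003, 0, 0.0052],
    [0.003, 0, 0.0052],
    [0.003, 0, 0.0052],
    [0, 0, 0],
  ],
  angular=[
    [0, 0, 0],
    [0, 0, 0],
    [0, 0, 0],
    [0, 0, 0],
    [0, 0, 0],
    [0, 0, 0],
    [0, 0, 0],
    [0, 0, 0],
    [0, 0, 0],
    [0, 0, 0],
    [0, 0, 0],
    [0, 0, 0],
    [0, 0, 0],
    [0, 0, 0],
    [0, 0, 0],
  ],
  hand=[0.0, 0.0, 0.0, 0.0, 0.0, 0.0, 0.0, 0.0, 0.0, 0.0, 0.0, 0.0, 0.0, 0.0, 0.0],
)

```text
time: 17.93
tcp_pos: [537.1, -42.9, 44.2]
tcp_rot: [[0.109, 0.976, 0.189], [0.487, -0.218, 0.846], [0.866, -0.0, -0.499]]
contact_force: [-0.6, -0.3, 0.3]
gripper_width: -0.1
```

```bash
python3 st.py wrist:j_wrist
```

```text
17.9333 world [537.139 -42.939  44.237] chg [-135.611   -0.314   44.237]
rot in chg [[0.49921270919961064, -0.0007620662057525151, 0.8664791343296634], [-0.0005893332040866846, -0.9999996805651944, -0.0005399591500271072], [0.8664792690306905, -0.00024109045436668814, -0.49921299884461473]]
[ 66.526  67.879 -57.879 107.925  -9.265  39.728  21.223] [-0.574 -0.289  0.311]
```

View pics/j_wrist.png

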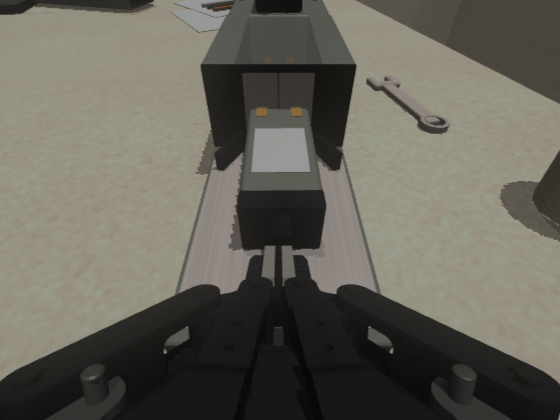

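>>> jog_arm(
  slide=[
    [0.0015, 0, 0.0026],
    [0.0025, 0, 0.0043],
    [0.003, 0, 0.0052],
    [0.003, 0, 0.0052],
    [0.003, 0, 0.0052],
    [0.003, 0, 0.0052],
    [0.003, 0, 0.0052],
    [0.003, 0, 0.0052],
    [0.003, 0, 0.0052],
    [0.003, 0, 0.0052],
    [0.003, 0, 0.0052],
    [0.003, 0, 0.0052],
    [0, 0, 0],
  ],
  angular=[
    [0, 0, 0],
    [0, 0, 0],
    [0, 0, 0],
    [0, 0, 0],
    [0, 0, 0],
    [0, 0, 0],
    [0, 0, 0],
    [0, 0, 0],
    [0, 0, 0],
    [0, 0, 0],
    [0, 0, 0],
    [0, 0, 0],
    [0, 0, 0],
  ],
  hand=[0.0, 0.0, 0.0, 0.0, 0.0, 0.0, 0.0, 0.0, 0.0, 0.0, 0.0, 0.0, 0.0],
)

```text
time: 19.07
tcp_pos: [552.2, 23.4, 44.4]
tcp_rot: [[0.109, 0.976, 0.189], [0.487, -0.218, 0.846], [0.867, -0.0, -0.499]]
contact_force: [0.8, 0.3, 0.4]
gripper_width: -0.2
```

```bash
python3 st.py wrist:k_wrist
```

```text
19.0667 world [552.165  23.379  44.386] chg [-67.613  -0.571  44.386]
rot in chg [[0.49906600298734166, -0.0008909940962358684, 0.866563518036479], [-0.0005557442907032, -0.99999959484917, -0.0007081311878845268], [0.8665637978882582, -0.00012818352615225892, -0.4990662959552184]]
[ 61.323  68.138 -59.349 111.699 -11.248  31.391  19.573] [0.836 0.287 0.425]
```

View pics/k_wrist.png

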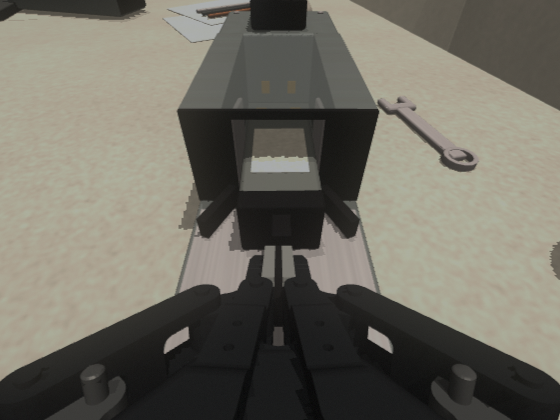

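>>> jog_arm(
  slide=[
    [0.0015, 0, 0.0026],
    [0.0025, 0, 0.0043],
    [0.003, 0, 0.0052],
    [0.003, 0, 0.0052],
    [0.003, 0, 0.0052],
    [0.003, 0, 0.0052],
    [0.003, 0, 0.0052],
    [0.003, 0, 0.0052],
    [0.003, 0, 0.0052],
    [0.0025, 0, 0.0043],
    [0.0015, 0, 0.0026],
    [0, 0, 0],
  ],
  angular=[
    [0, 0, 0],
    [0, 0, 0],
    [0, 0, 0],
    [0, 0, 0],
    [0, 0, 0],
    [0, 0, 0],
    [0, 0, 0],
    [0, 0, 0],
    [0, 0, 0],
    [0, 0, 0],
    [0, 0, 0],
    [0, 0, 0],
  ],
  hand=[0.0, 0.0, 0.0, 0.0, 0.0, 0.0, 0.0, 0.0, 0.0, 0.0, 0.0, 0.0],
)

```text
time: 20.12
tcp_pos: [565.0, 79.2, 44.1]
tcp_rot: [[0.109, 0.976, 0.19], [0.487, -0.219, 0.845], [0.866, -0.0, -0.5]]
contact_force: [-0.4, -0.6, -0.1]
gripper_width: 0.0
```

```bash
python3 st.py wrist:l_wrist side:l_side
```

```text
20.1167 world [564.958  79.168  44.076] chg [-10.376  -0.935  44.076]
rot in chg [[0.49958356442005186, -0.0016371603705919128, 0.8662641524773358], [-0.0009159173024525279, -0.9999986534506259, -0.0013616873467845742], [0.8662652153104448, -0.00011314970741601765, -0.49958439120962606]]
[ 56.367  68.568 -60.557 113.939 -12.938  24.616  18.123] [-0.445 -0.608 -0.093]
```

View pics/l_wrist.png

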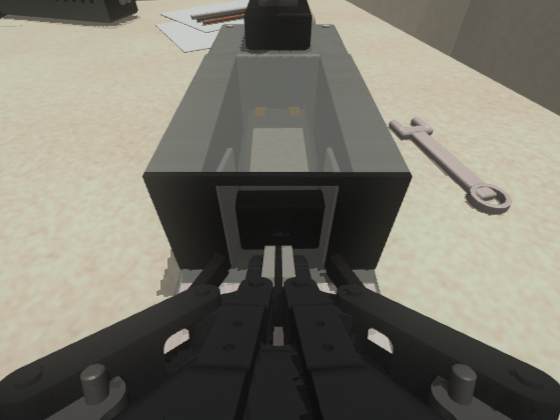

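View pics/l_side.png

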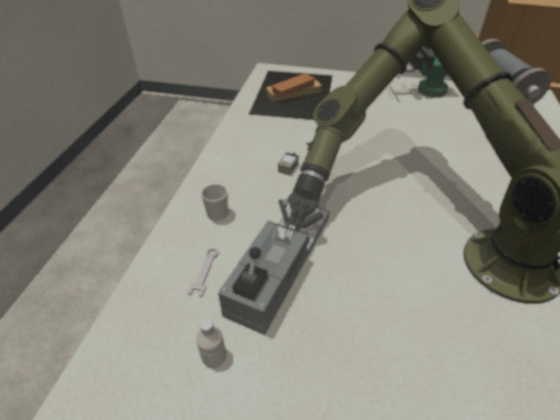

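>>> jog_arm(
  slide=[
    [0.0015, 0, 0.0026],
    [0.002, 0, 0.0035],
    [0.002, 0, 0.0035],
    [0.002, 0, 0.0035],
    [0.0015, 0, 0.0026],
    [0.001, 0, 0.0017],
    [0, 0, 0],
  ],
  angular=[
    [0, 0, 0],
    [0, 0, 0],
    [0, 0, 0],
    [0, 0, 0],
    [0, 0, 0],
    [0, 0, 0],
    [0, 0, 0],
  ],
  hand=[0.0, 0.0, 0.0, 0.0, 0.0, 0.0, 0.0],
)

```text
time: 20.8
tcp_pos: [569.4, 98.4, 44.0]
tcp_rot: [[0.11, 0.976, 0.19], [0.488, -0.219, 0.845], [0.866, -0.0, -0.5]]
contact_force: [0.2, -0.5, -1.4]
gripper_width: -0.0
```

```bash
python3 st.py wrist:m_wrist
```

```text
20.8 world [569.404  98.429  43.972] chg [ 9.39  -1.09  43.972]
rot in chg [[0.49973453280409363, -0.001985374737605265, 0.8661763417516238], [-0.0010917287039440054, -0.9999980225349921, -0.0016622438277064085], [0.8661779290951205, -0.0001149489323222172, -0.4997357120871307]]
[ 54.555  68.75  -60.965 114.502 -13.524  22.368  17.613] [ 0.204 -0.536 -1.375]
```

View pics/m_wrist.png

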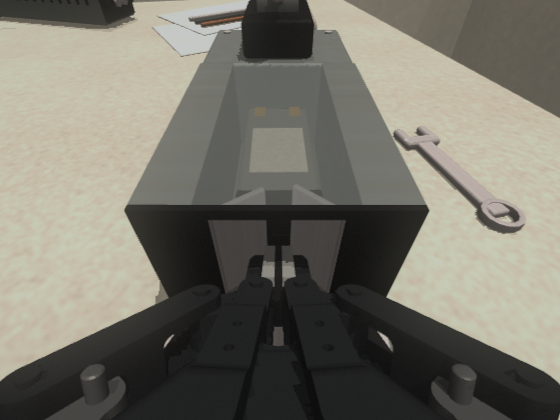

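>>> jog_arm(
  slide=[
    [0.0005, 0, 0.0009],
    [0.0005, 0, 0.0009],
    [0.0005, 0, 0.0009],
    [0.0005, 0, 0.0009],
    [0.0005, 0, 0.0009],
    [0, 0, 0],
    [0, 0, 0],
  ],
  angular=[
    [0, 0, 0],
    [0, 0, 0],
    [0, 0, 0],
    [0, 0, 0],
    [0, 0, 0],
    [0, 0, 0],
    [0, 0, 0],
  ],
  hand=[0.0, 0.0, 0.0, 0.0, 0.0, 0.0, 0.0],
)

```text
time: 21.43
tcp_pos: [571.0, 102.7, 43.9]
tcp_rot: [[0.11, 0.975, 0.191], [0.488, -0.221, 0.845], [0.866, 0.0, -0.5]]
contact_force: [0.2, -2.0, 0.3]
gripper_width: 0.0
```

>>> jog_arm(
  slide=[
    [0.0005, 0, 0.0009],
    [0.0005, 0, 0.0009],
    [0, 0, 0],
  ],
  angular=[
    [0, 0, 0],
    [0, 0, 0],
    [0, 0, 0],
  ],
  hand=[0.0, 0.0, 0.0],
)

```text
time: 21.68
tcp_pos: [571.2, 104.0, 43.8]
tcp_rot: [[0.111, 0.975, 0.191], [0.488, -0.221, 0.844], [0.866, -0.0, -0.5]]
contact_force: [-2.9, -8.0, 5.4]
gripper_width: 0.1
```

```bash
python3 st.py
```

```text
21.6833 world [571.152 104.048  43.781] chg [15.255 -1.575 43.781]
rot in chg [[0.5003506839346383, -0.003596339338956193, 0.8658153725994352], [-0.0018851099824433585, -0.9999935282558762, -0.003064279151564772], [0.8658207894515432, -9.894303258802999e-05, -0.5003542252882278]]
[ 53.993  68.792 -61.072 114.656 -13.719  21.618  17.431] [-2.914 -8.001  5.402]
```

>>> jog_arm(
  slide=[
    [0.0005, 0, 0.0009],
    [0.0005, 0, 0.0009],
    [0, 0, 0],
    [0, 0, 0],
  ],
  angular=[
    [0, 0, 0],
    [0, 0, 0],
    [0, 0, 0],
    [0, 0, 0],
  ],
  hand=[0.0, 0.0, 0.0, 0.0],
)

```text
time: 22.02
tcp_pos: [571.3, 104.4, 43.6]
tcp_rot: [[0.112, 0.975, 0.192], [0.489, -0.222, 0.844], [0.865, -0.0, -0.501]]
contact_force: [-9.3, -23.8, 13.0]
gripper_width: 0.3
```

```bash
python3 st.py wrist:n_wrist
```

```text
22.0167 world [571.34  104.385  43.636] chg [15.625 -1.685 43.636]
rot in chg [[0.5012570214769176, -0.004938189404154607, 0.8652843536696464], [-0.0028009756754165368, -0.999987736253998, -0.00408434534171028], [0.8652939113130028, -0.0003763336462783691, -0.5012647059365263]]
[ 53.938  68.754 -61.056 114.711 -13.763  21.471  17.384] [ -9.256 -23.802  13.028]
```

View pics/n_wrist.png

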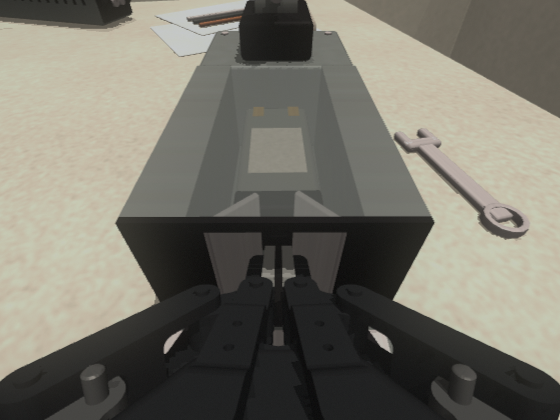

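>>> jog_arm(
  slide=[
    [-0.001, 0, -0.0017],
    [-0.002, 0, -0.0035],
    [-0.003, 0, -0.0052],
    [-0.004, 0, -0.0069],
    [-0.005, 0, -0.0087],
    [-0.006, 0, -0.0104],
    [-0.006, 0, -0.0104],
    [-0.004, 0, -0.0069],
    [0, 0, 0],
    [0, 0, 0],
  ],
  angular=[
    [0, 0, 0],
    [0, 0, 0],
    [0, 0, 0],
    [0, 0, 0],
    [0, 0, 0],
    [0, 0, 0],
    [0, 0, 0],
    [0, 0, 0],
    [0, 0, 0],
    [0, 0, 0],
  ],
  hand=[0.0, 0.0, 0.0, 0.0, 0.0, 0.0, 0.0, 0.0, 0.0, 0.0],
)

```text
time: 22.9
tcp_pos: [557.8, 45.7, 43.7]
tcp_rot: [[0.111, 0.975, 0.191], [0.488, -0.221, 0.845], [0.866, -0.0, -0.5]]
contact_force: [-0.3, 0.2, 0.5]
gripper_width: -0.4
```

```bash
python3 st.py wrist:o_wrist
```

```text
22.9 world [557.843  45.735  43.688] chg [-44.557  -1.255  43.688]
rot in chg [[0.4999589585300178, -0.003863544805386971, 0.8660404798894313], [-0.00225585807408233, -0.999992466403547, -0.0031588353076047655], [0.8660461597916879, -0.0003743763984827355, -0.499963907649725]]
[ 59.371  68.311 -59.812 112.75  -11.957  28.429  18.96 ] [-0.329  0.163  0.467]
```

View pics/o_wrist.png

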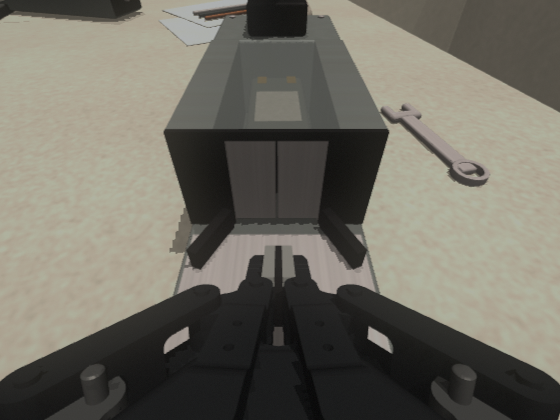

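>>> jog_arm(
  slide=[
    [0.008, 0, -0.0046],
    [0.016, 0, -0.0092],
    [0.018, 0, -0.0104],
    [0.018, 0, -0.0104],
    [0.018, 0, -0.0104],
    [0.016, 0, -0.0092],
    [0.014, 0, -0.0081],
    [0.006, 0, -0.0035],
    [0, 0, 0],
    [0, 0, 0],
    [0, 0, 0],
    [0, 0, 0],
    [0, 0, 0],
    [0, 0, 0],
    [0, 0, 0],
    [0, 0, 0],
    [0, 0, 0],
    [0, 0, 0],
    [0, 0, 0],
    [0, 0, 0],
  ],
  angular=[
    [0, 0, 0],
    [0, 0, 0],
    [0, 0, 0],
    [0, 0, 0],
    [0, 0, 0],
    [0, 0, 0],
    [0, 0, 0],
    [0, 0, 0],
    [0, -3, 0],
    [0, -5, 0],
    [0, -6, 0],
    [0, -6, 0],
    [0, -6, 0],
    [0, -6, 0],
    [0, -6, 0],
    [0, -6, 0],
    [0, -6, 0],
    [0, -6, 0],
    [0, -4, 0],
    [0, 0, 0],
  ],
  hand=[0.0, 0.0, 0.0, 0.0, 0.0, 0.0, 0.0, 0.0, 0.0, 0.0, 0.0, 0.0, 0.0, 0.0, 0.0, 0.0, 0.0, 0.0, 0.0, 0.0],
)

```text
time: 24.62
tcp_pos: [557.8, 52.3, 176.2]
tcp_rot: [[0.211, 0.977, 0.001], [0.977, -0.211, -0.001], [-0.0, 0.001, -1.0]]
contact_force: [0.1, 0.8, -0.2]
gripper_width: 0.0
```

```bash
python3 st.py wrist:p_wrist top:p_top
```

```text
24.6167 world [557.763  52.287 176.169] chg [-38.179   0.247 176.169]
rot in chg [[0.999978747283914, 0.006504188930478325, -0.00044777991309015463], [0.006503713990444729, -0.9999782950909092, -0.0010540642339388422], [-0.0004546260269902183, 0.001051129599725495, -0.9999993442206551]]
[ 10.768  27.8   -28.265 100.466  15.589  55.59  -35.796] [ 0.124  0.833 -0.249]
```

View pics/p_wrist.png

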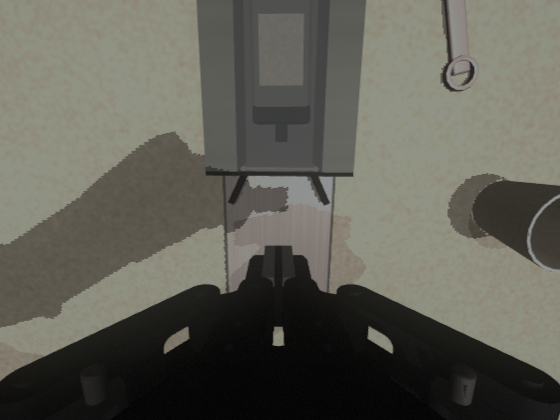

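>>> jog_arm(
  slide=[
    [0.01, 0.001, 0],
    [0.02, 0, 0],
    [0.02, 0, 0],
    [0.02, 0, 0],
    [0.02, 0, 0.004],
    [0.02, 0, 0.006],
    [0.015, 0, 0.006],
    [0.01, 0, 0.006],
    [0, 0, 0],
    [0, 0, 0],
  ],
  angular=[
    [0, 0, 0],
    [0, 0, 0],
    [0, 0, 0],
    [0, 0, 0],
    [0, 0, 0],
    [0, 0, 0],
    [0, 0, 0],
    [0, 0, 0],
    [0, 0, 0],
    [0, 0, 0],
  ],
  hand=[0.0, 0.0, 0.0, 0.0, 0.0, 0.0, 0.0, 0.0, 0.0, 0.0],
)

```text
time: 25.55
tcp_pos: [588.5, 176.4, 152.6]
tcp_rot: [[0.221, 0.975, -0.002], [0.975, -0.221, -0.0], [-0.001, -0.002, -1.0]]
contact_force: [0.4, -0.3, 0.3]
gripper_width: -0.3
```

```bash
python3 st.py wrist:q_wrist side:q_side
```

```text
25.55 world [588.544 176.385 152.582] chg [ 89.643  -2.833 152.582]
rot in chg [[0.9999906483607544, -0.004294386759980569, -0.0005113055776633267], [-0.004293521799265529, -0.9999893700352879, 0.001680918495196487], [-0.0005185186566334089, -0.0016787074742091652, -0.9999984565386182]]
[ -2.421  33.639 -27.109  93.724  17.476  56.984 -48.06 ] [ 0.392 -0.325  0.267]
```

View pics/q_wrist.png

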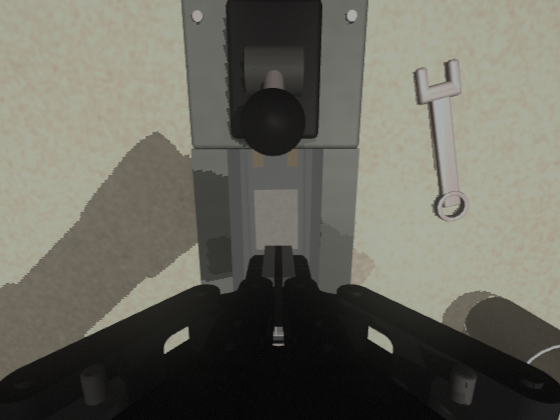

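View pics/q_side.png

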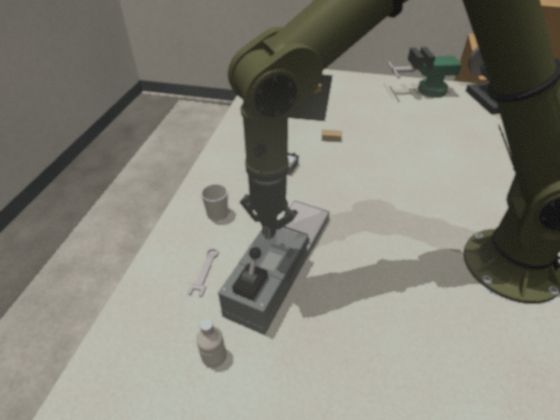

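>>> jog_arm(
  slide=[
    [0.008, -0.0015, 0],
    [0.01, 0, 0],
    [0.01, 0, 0],
    [0.01, 0, 0],
    [0.006, 0, 0],
    [0.006, 0, 0],
    [0.006, 0, 0],
    [0.006, 0, 0],
    [0.006, 0, 0],
    [0.006, 0, 0],
    [0.006, 0, 0],
    [0.006, 0, 0],
    [0.005, 0, 0],
    [0.004, 0, 0],
    [0.002, 0, 0],
    [0, 0, 0],
    [0, 0, 0],
  ],
  angular=[
    [0, 0, 0],
    [0, 0, 0],
    [0, 0, 0],
    [0, 0, 0],
    [0, 0, 0],
    [0, 0, 0],
    [0, 0, 0],
    [0, 0, 0],
    [0, 0, 0],
    [0, 0, 0],
    [0, 0, 0],
    [0, 0, 0],
    [0, 0, 0],
    [0, 0, 0],
    [0, 0, 0],
    [0, 0, 0],
    [0, 0, 0],
  ],
  hand=[0.0, 0.0, 0.0, 0.0, 0.0, 0.0, 0.0, 0.0, 0.0, 0.0, 0.0, 0.0, 0.0, 0.0, 0.0, 0.0, 0.0],
)

```text
time: 27.07
tcp_pos: [608.6, 273.0, 153.4]
tcp_rot: [[0.22, 0.975, 0.0], [0.975, -0.22, 0.001], [0.001, 0.0, -1.0]]
contact_force: [0.3, 0.5, -0.1]
gripper_width: -0.0
```

```bash
python3 st.py wrist:r_wrist
```

```text
27.0667 world [608.63  272.996 153.416] chg [188.31   -1.446 153.416]
rot in chg [[0.9999958610892566, -0.002824133825072099, 0.0005496112209738136], [-0.002824127458202576, -0.9999960120677126, -1.2360058115667832e-05], [0.0005496439356194669, 1.0807834817889308e-05, -0.999999848887356]]
[-11.409  37.82  -26.442  85.029  18.097  61.385 -54.456] [ 0.301  0.487 -0.064]
```

View pics/r_wrist.png

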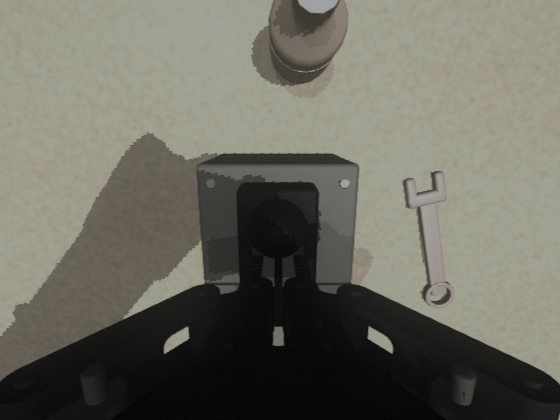

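>>> jog_arm(
  slide=[
    [0.002, 0, 0],
    [0.002, 0, 0],
    [0.001, 0, 0],
    [0, 0, 0],
    [0, 0, 0],
  ],
  angular=[
    [0, 0, 0],
    [0, 0, 0],
    [0, 0, 0],
    [0, 0, 0],
    [0, 0, 0],
  ],
  hand=[0.0, 0.0, 0.0, 0.0, 0.0],
)

```text
time: 27.53
tcp_pos: [609.6, 275.6, 153.3]
tcp_rot: [[0.221, 0.975, -0.001], [0.975, -0.221, -0.003], [-0.003, -0.0, -1.0]]
contact_force: [-2.4, -5.7, 2.5]
gripper_width: -0.3
```

>>> jog_arm(
  slide=[
    [0.001, 0, 0],
    [0.001, 0, 0],
    [0, 0, 0],
    [0, 0, 0],
  ],
  angular=[
    [0, 0, 0],
    [0, 0, 0],
    [0, 0, 0],
    [0, 0, 0],
  ],
  hand=[0.0, 0.0, 0.0, 0.0],
)

```text
time: 27.87
tcp_pos: [609.6, 275.8, 153.2]
tcp_rot: [[0.222, 0.975, -0.002], [0.975, -0.222, -0.006], [-0.006, -0.001, -1.0]]
contact_force: [-3.6, -8.7, 4.9]
gripper_width: 0.1
```

>>> jog_arm(
  slide=[
    [-0.003, 0, 0],
    [-0.006, 0, 0],
    [-0.01, 0, 0],
    [-0.015, 0, 0],
    [-0.02, 0, 0],
    [-0.02, 0, -0.01],
    [-0.01, 0, -0.02],
    [0, 0, -0.02],
    [0, 0, -0.01],
    [0, 0, 0],
    [0, 0, 0],
  ],
  angular=[
    [0, 0, 0],
    [0, 0, 0],
    [0, 0, 0],
    [0, 0, 0],
    [0, 0, 0],
    [0, 0, 0],
    [0, 0, 0],
    [0, 0, 0],
    [0, 0, 0],
    [0, 0, 0],
    [0, 0, 0],
  ],
  hand=[0.0, 0.0, 0.0, 0.0, 0.0, 0.0, 0.0, 0.0, 0.0, 0.0, 0.0],
)

```text
time: 28.78
tcp_pos: [591.7, 198.0, 213.4]
tcp_rot: [[0.22, 0.976, 0.001], [0.976, -0.22, 0.001], [0.001, 0.001, -1.0]]
contact_force: [-0.4, -0.0, 0.1]
gripper_width: -0.3
```

```bash
python3 st.py wrist:s_wrist side:s_side top:s_top; python3 - <<'E'
from h import *
im=cv2.imread("pics/s_side.png")
cv2.imwrite("pics/z6.png",np.clip(cv2.resize(im[100:340,190:390],None,fx=2.5,fy=2.5,interpolation=cv2.INTER_CUBIC)*1.6,0,255).astype('uint8'))
E
```

```text
28.7833 world [591.674 197.97  213.426] chg [111.392  -1.198 213.426]
rot in chg [[0.9999963416488837, -0.0025506816177752706, 0.000900395542786626], [-0.0025500008285843385, -0.9999964626408032, -0.0007564401197031805], [0.0009023217956724465, 0.0007541413429995881, -0.9999993085428668]]
[ -3.831  31.221 -28.127  87.638  15.63   65.004 -47.82 ] [-0.364 -0.012  0.139]
```

View pics/s_wrist.png

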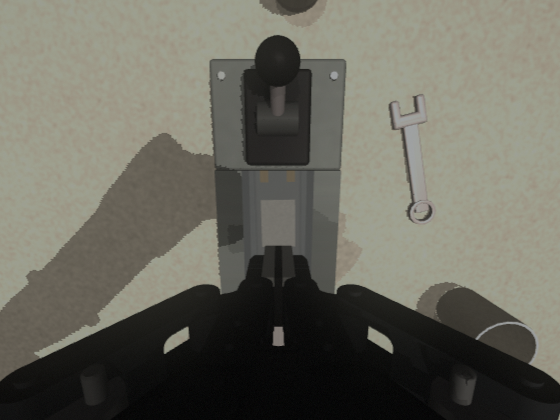

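View pics/z6.png

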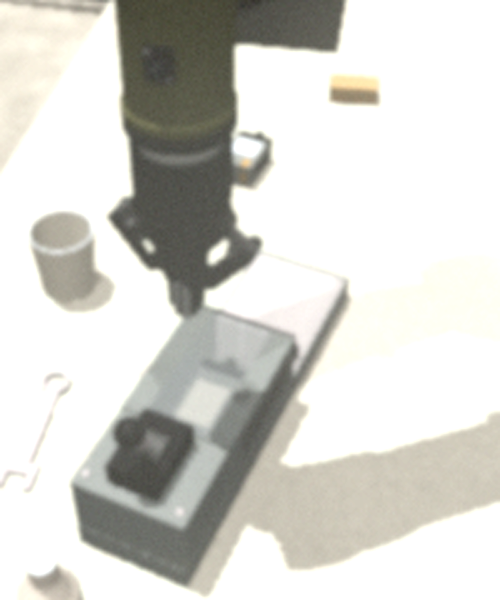

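View pics/s_top.png

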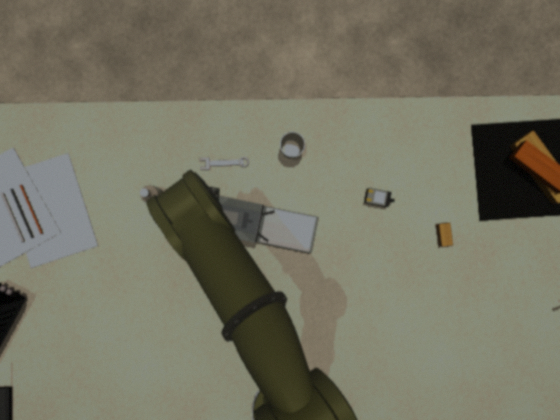

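```bash
python3 - <<'E'
from h import *
O=np.array([566.3,89.5,0]);th=np.radians(77.45);R=np.array([[np.cos(th),-np.sin(th),0],[np.sin(th),np.cos(th),0],[0,0,1]])
d=np.load("s_wrist.npz");T=wristT(dict(tcp_pos=d["p"],tcp_rot=d["r"]))
print(((cast("wrist",[(277.5,61)],171,T)-O)@R).round(1))
d=np.load("p_wrist.npz");T=wristT(dict(tcp_pos=d["p"],tcp_rot=d["r"]))
print("cap end", ((cast("wrist",[(253,124),(309,124)],66,T)-O)@R).round(1))
E
```

```text
[[214.4  -0.9 171. ]]
cap end [[ 32.2  21.1  66. ]
 [ 32.5 -24.1  66. ]]
```

```bash
python3 - <<'E'
from h import *
im=cv2.imread("pics/p_wrist.png");cv2.imwrite("pics/z7.png",np.clip(cv2.resize(im[60:220,195:365],None,fx=4,fy=3.7,interpolation=cv2.INTER_CUBIC)*2,0,255).astype('uint8'))
im=cv2.imread("pics/s_wrist.png");cv2.imwrite("pics/z8.png",np.clip(cv2.resize(im[40:220,195:365],None,fx=4,fy=3.3,interpolation=cv2.INTER_CUBIC)*2,0,255).astype('uint8'))
E
```

```text
(no output)
```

View pics/z7.png

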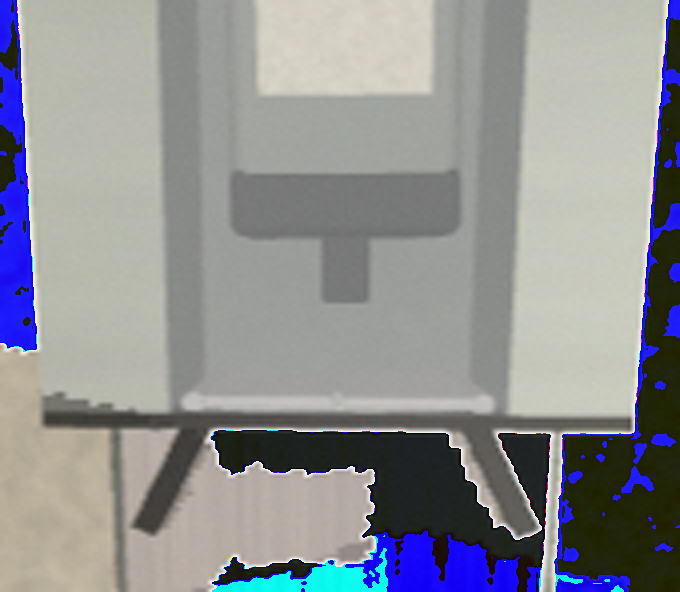

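View pics/z8.png

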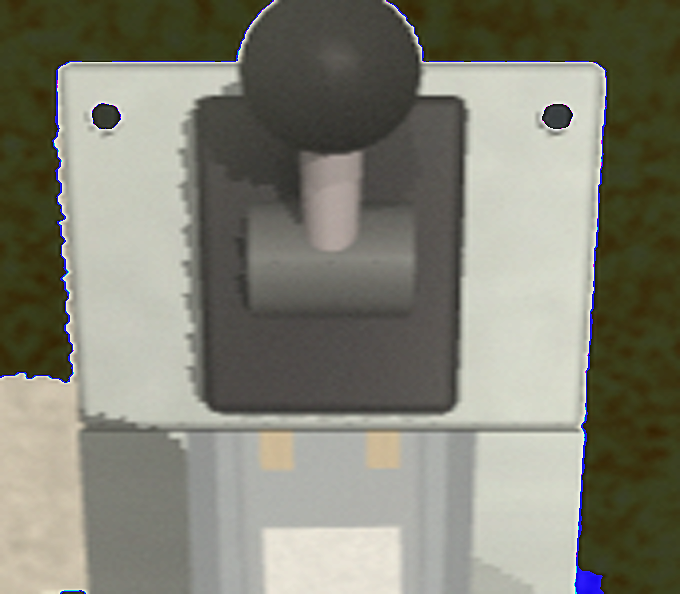

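```bash
python3 - <<'E'
from h import *
O=np.array([566.3,89.5,0]);th=np.radians(77.45);R=np.array([[np.cos(th),-np.sin(th),0],[np.sin(th),np.cos(th),0],[0,0,1]])
d=np.load("p_wrist.npz");T=wristT(dict(tcp_pos=d["p"],tcp_rot=d["r"]))
for r,z in((171.4,96),(168.2,88),(141.6,61),(124,66)): print(r,z,((cast("wrist",[(280,r)],z,T)-O)@R).round(1))
E
```

```text
171.4 96 [[-2.1 -0.8 96. ]]
168.2 88 [[-0.7 -0.8 88. ]]
141.6 61 [[18.3 -0.8 61. ]]
124 66 [[32.3 -0.7 66. ]]
```

```bash
python3 -c "
from rig import robot
print(robot.finish_job())"
```

```text
the job is handed in; nothing more can be done
None
```

I finished all the steps and handed the job in at about 29 s; it gave no verdict.

- **Sanding block:** It is on the bench at about (523, −473) mm, cork side down and let go. The last top and side pictures show it resting there.
- **Long pack:** I laid it on the ledge, let go, and pushed it in by its lug with closed fingers tilted 60° until it met the backstop with about 24 N.
    - At the end of the push, the finger position put the lug end about 21 mm past the flap, as specified.
    - The wrist picture put the lug end at about 18 mm. Corrected by the 1–2 mm offset I saw at the frame, that is about 20 mm. The picture reads 1–3 mm less than the push, and I put that down to calibration and rounded edges.
    - The pack looks straight in the bay, to within 1°.
- **Flap:** Both leaves looked fully shut after the fingers came out.
- **Lever:** I pushed it until it stopped at about 9 N. The knob then measured about 214 mm past the flap, roughly 0.95 rad against the 0.85 needed.
- **Everything else:** The shorter pack, cup, glue bottle and wrench look unmoved in the pictures. The gripper ended clear above the charger with no contact force.

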